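Refit the steady bar and stop collar on a flour sifter

TASK

Put the flour sifter back together: lay the steady bar across its two rim saddles with the shaft up through the bearing block and let go of the bar, and turn the shaft by its end until the flat your fingers feel on it faces the chute. Slip the stop collar, without forcing it, over the shaft with its set screw on that flat, pointing out over the chute, and finish while still holding it there, level and a few millimetres clear of the bearing block, so I can nip up the screw with the hex key; leave everything else on the bench where it is.

Things in the scene. Friction and masses are not known exactly. Their poses are not given: they have to be found in the camera images.
- sifter: Stainless bench flour sifter, fixed: square motor base 240 x 240 mm, round drum 280 mm across on it, rim 158 mm above the bench. Origin: on the shaft's axis at bench height. +x points out of its front, where the sloping chute is (90 mm wide, reaching 220 mm from the axis); y runs from saddle to saddle; z up. An upright 24 mm shaft stands in the middle of the drum.
- saddle_left (a point): Middle of the seat of the saddle on the rim at the sifter's +y side, 151 mm from the shaft's axis, 165 mm above the bench: a flat seat 26 mm long in y between two upright cheeks, 38 mm apart in x and 11 mm high. Axes as the sifter's.
- saddle_right (a point): The same for the like saddle on the -y side.
- shaft_top (a point): Centre of the shaft's top end, on its axis, 227 mm above the bench; axes as the sifter's, it does NOT turn with the shaft. The shaft is 24 mm thick, its top edge chamfered 1 mm; from 192 mm up to the top it has one flat. It turns against a drag of about 0.25 N m and stays where left.
- shaft_flat_zone (a point): Point on the shaft's axis 210 mm above the bench, midway up the flat (axes as the sifter's, not turning). The flat is 6.5 mm from the axis: pinched square on it the shaft measures 18.5 mm (and its middle is 2.75 mm off the axis, away from the flat), at d degrees off 12 + 12 cos(57 - d), else 24. At first it faces 45 to 86 degrees anticlockwise, from above, of the chute; feel or see where.
- bar: Steady bar, loose: stainless flat bar 320 mm long (y), 30 wide (x), 6 thick, about 430 g; in its middle a white bearing block, 46 mm in x, 60 in y, 26 high, underside level with the bar's, with a 28 mm hole down through it. Origin: centre of the underside, on the hole's axis; z up. Either way round fits. In place the block's top is 191 mm above the bench and the shaft stands 36 mm out of it.
- collar: Stop collar, loose, bore upright: stainless ring, 46 mm outside, 18 high, bore 28 mm, about 150 g, with one dark set screw along +x. The screw's tip stands out inside the bore (see the screw's entry), so the collar goes down over the shaft's end only with the tip over the flat, within some 15 degrees. Origin: centre of the underside, on the bore's axis; z up.
- collar_screw (a point): Outer end of the collar's set screw head, 33 mm from the bore's axis, 9 mm above the collar's underside; x points outward along the screw. The head is 13 mm across, from 25 to 33 mm out; the screw's tip, 8 mm wide and high, reaches inside the bore to 8 mm from its axis.
- spacer: Bystander: plain white plastic sleeve without a screw, 46 mm diameter, 24 mm high; origin at the centre of its underside. It may stand in either of the two places where the collar may lie.
- hex_key: Bystander: steel L-shaped hex key, 105 mm long, 6 mm thick, lying near the front right of the sifter; origin near the middle of its long leg.
- brush: Bystander: pastry brush, 200 mm long, 20 mm thick, lying on the right; origin at its middle, on the bench.
- jar: Bystander: amber glass jar with steel cap, 68 mm diameter, 95 mm high; origin at the centre of its underside.
- cup: Bystander: small steel cup, 76 mm diameter, 75 mm high; origin at the centre of its underside.
- cutter: Bystander: steel pastry cutter ring, 80 mm diameter, 45 mm high; origin at the centre of its underside.
- scraper: Bystander: steel dough scraper, 110 x 150 mm, 14 mm thick at its black grip; origin at the middle, on the bench.
Mind the look-alikes: they are no part of the job. What is shaped like the collar but green or yellow is not meant.

How it is judged:
By the outcome, as a careful person would: the job done as asked, in the order asked, and still so for the second after the job is handed in, while the arm keeps its last pose, push and grip.
It also fails if it takes over 72 s, if anything falls off the work surface, if the arm or the gripper's body presses on something with over 40 N, if the wrist force passes 120 N, or if a joint passes its speed limit or range.

ROBOT

A 6-joint arm with a two-finger parallel gripper is mounted at the origin on the work surface. World frame = base frame: x ahead of the robot, y to its left, z up, the work surface at z = 0. Lengths are in m, angles in degrees, forces in N, time in s.
With the tool pointing down it reaches from about 0.3 to 0.75 m from the base axis. Payload 8.5 kg.
Tool frame: the origin (TCP) lies midway between the tips of the shut fingers; the grasp point (between the pads) lies 19 mm behind it; z points along the fingers, y is the direction in which the jaws open and shut (so a half turn about z gives the same grasp; the last joint's range is limited). The gripper opens to 85 mm and grips with 20 to 120 N. Pads are 22 mm wide; open, the fingers measure 114 mm over their backs; the gripper's body (76 mm by 85 mm) begins 54 mm behind the grasp point. The pads swing forward as they close: fully open they stand 13 mm farther back than shut.
Start: joints at [-75.59, 21.807, 74.336, -0, 83.858, -12.336], TCP at [0.248, -0.491, 0.231] pointing down, gripper open.
Joint ranges: [-178.18, 178.18], [-50.72, 133.34], [12.68, 142.11], [-81.47, 261.47], [9.98, 163.14], [-165.26, 165.26]. Speed limits (degrees/s): [136.94, 136.94, 180, 180, 180, 180].

INTERFACE

Orientations are given as a 3x3 rotation matrix whose columns are the frame's x, y, z axes.
In Python, from rig import env, viewer, ticket gives the robot as it stands. The module is installed in compiled form; this text tells all that it offers.
- The arm moves only by the shell command python3 -m pendant 'ROWS' [FORCE]. ROWS is JSON, a list of rows, each a list of 3 entries, a list of its own where there are three numbers: the shift along the world's x, y, z in mm, then the turn about the world's z in rad, then the opening, from -1 (shut) to 1 (fully open). A call has 1 to 12 rows; each row shifts and turns the pose as measured when the row begins; what a row does not reach is not made up. A row lasts 1/8 s, in which the tool goes at most 62.5 mm and 10.7 degrees, less where a joint would pass 70% of its speed; a pose out of reach is approached as far as the arm can. A call with a gripper value outside its range is refused whole. The fingers move at their own pace and stop on an object; FORCE is the grip in N (left out, the last holds). Time passes only in rows, so rows that do not move let the fingers close. It gives the time, the measured TCP pose, the force and the opening at its end, in the units of the state.
- env.observe(): the state, without advancing time (a new reading comes with each control period).
- viewer.get_image(name): name is "side" or "top" or "wrist"; returns (picture, depth): 420x560x3 uint8, red, green, blue; 420x560 float32, m along the optical axis (not along the pixel's ray), 0 where there is no reading.
- viewer.camera_params(name): a dict with "fx", "fy", "cx", "cy" (pixels), "rvec" (rotation vector, rad) and "tvec" (3), from world to camera coordinates, as OpenCV has them; the wrist camera has in their place "T_tool_cam" (4x4, takes a point from camera to tool coordinates, whose origin is the TCP and whose axes are the flange's). Camera axes: x right, y down, z forward; pixel columns grow to the right and rows downward; lengths in m; the calibration is good to about 2 mm. A picture is of the moment at which its call begins: read the wrist's pose just before it. camera_params takes no time and is no camera call.
- ticket.close_job(): hands the job in, once; it reports no verdict.
The state is a dict: "time_s": time; "q": joint angles; "qvel": joint speeds; "joint_efforts": joint torques, N m; "position": TCP position; "tool_rot": TCP orientation; "ft_force": force on the tool from outside, world axes, zero at the start; "wrist_torque": the same for the moment, N m; "grip_width": finger opening in m.
Only numpy, scipy, OpenCV 4.12 (cv2) and the standard library are available. Lean on these libraries where they do the work, as an engineer would, in place of code of your own. Each camera call takes 0.05 s, during which the arm holds its last target. There are 200 camera calls.

## Working session

There is one attempt and no reset: what is moved stays moved. The work goes in short steps, Python scripts to look and compute and a shell command to move; the robot and the scene stay as the last step left them, time stands still between calls to the robot, and variables do not carry over. Pictures are saved under pics/ and viewed, about 8 in all and at most 12, crops included, and the job is handed in when it is done.

```bash
mkdir -p pics; ls
cat > h.py <<'E'
import numpy as np, cv2
from rig import env, viewer, ticket
def cam(name):
    s=env.observe(); im,d=viewer.get_image(name); p=viewer.camera_params(name)
    if 'rvec' in p:
        R=cv2.Rodrigues(np.array(p['rvec'],float))[0]; t=np.array(p['tvec'],float).ravel()
        Rw=R.T; tw=-R.T@t
    else:
        T=np.array(p['T_tool_cam']); Rt=np.array(s['tool_rot']); 
        Rw=Rt@T[:3,:3]; tw=Rt@T[:3,3]+np.array(s['position'])
    v,u=np.mgrid[:d.shape[0],:d.shape[1]]
    P=np.stack([(u-p['cx'])/p['fx']*d,(v-p['cy'])/p['fy']*d,d],-1)@Rw.T+tw
    P[d<=0]=np.nan
    return im,P,d,(p,Rw,tw)
def save(n,im): cv2.imwrite('pics/'+n,im[...,::-1])
E
python3 - <<'E'
from h import *
for n in ('top','side'):
    im,P,d,c=cam(n); save(n+'0.png',im); np.savez(n+'0.npz',im=im,P=P)
    print(n,c[2],c[1][:,2],c[0]['fx'])
s=env.observe(); print(s['tool_rot'],s['grip_width'],s['time_s'])
E
```

```text
pics
top [0.31124078 0.00679411 1.68363331] [ 0.12246835  0.00752765 -0.99244387] 517.8424541684057
side [-0.24108387 -0.97591765  0.83030836] [ 0.52836063  0.70595649 -0.47165717] 419.0004700517185
[[ 8.93032684e-01  4.49991670e-01 -3.49116555e-04]
 [ 4.49991733e-01 -8.93031834e-01  1.25834037e-03]
 [ 2.54470488e-04 -1.28083865e-03 -9.99999147e-01]] 0.08559430006293876 0.1
```

View pics/top0.png

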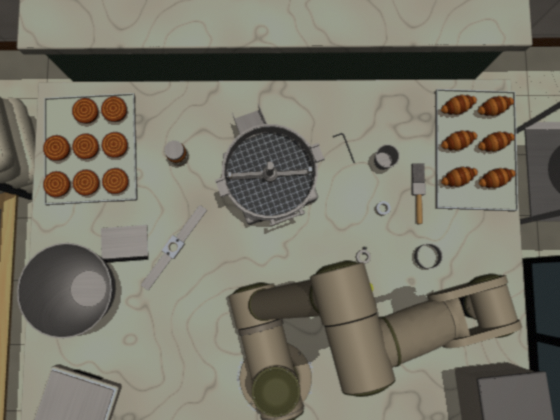

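View pics/side0.png

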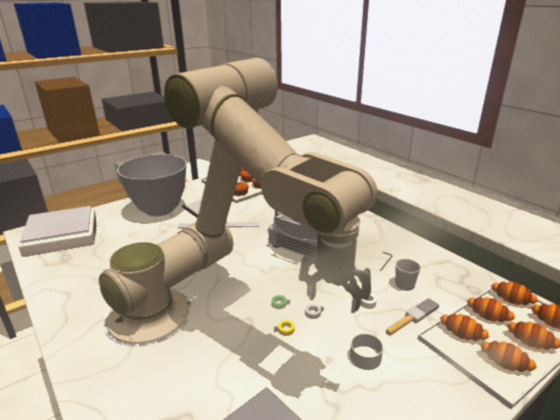

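The top view shows the sifter at about (270,170) with its chute at (248,122), the bar at (173,247), a steel collar at (362,255) with the screw nearly upward, and the plain spacer at (382,209). The side view shows the green and yellow decoys near the collar.

Run:
```python
import numpy as np,cv2
a=np.load('top0.npz');im,P=a['im'],a['P']
c1=cv2.resize(im[95:245,195:345],(500,500),interpolation=cv2.INTER_CUBIC)
c2=cv2.resize(im[190:300,130:220],None,fx=3,fy=3,interpolation=cv2.INTER_CUBIC)
c3=cv2.resize(im[195:275,345:400],None,fx=3,fy=3,interpolation=cv2.INTER_CUBIC)
o=np.zeros((600,800,3),np.uint8);o[:500,:500]=c1;o[:330,510:780]=c2;o[340:580,510:675]=c3
cv2.imwrite('pics/crop0.png',o[...,::-1])
z=P[...,2];v,u=np.mgrid[:420,:560]
def box(u0,u1,v0,v1,z0,z1): return (u>=u0)&(u<u1)&(v>=v0)&(v<v1)&(z>z0)&(z<z1)
m=box(130,220,190,300,.004,.05)
q=P[m][:,:2];print('bar n',m.sum(),'minrect',cv2.minAreaRect(q.astype(np.float32)*1000))
m=box(130,220,190,300,.018,.05);q=P[m];print('block',m.sum(),q.mean(0),cv2.minAreaRect(q[:,:2].astype(np.float32)*1000))
for n,b in (('collar',(345,375,240,268)),('spacer',(372,395,198,220))):
    m=box(*b,.009,.05);q=P[m];print(n,m.sum(),q[:,2].max(),cv2.minAreaRect(q[:,:2].astype(np.float32)*1000),q.mean(0))
m=box(195,345,95,245,.15,.2);q=P[m];print('rim',m.sum(),cv2.minEnclosingCircle(q[:,:2].astype(np.float32)*1000))
m=box(255,285,150,185,.2,.25);q=P[m];print('shaft',m.sum(),q.mean(0))
```

```text
bar n 3664 minrect ((421.49737548828125, 329.09002685546875), (357.12347412109375, 293.22625732421875), 0.35341668128967285)
block 265 [0.42173984 0.34491691 0.02677586] ((431.38824462890625, 389.17022705078125), (246.04100036621094, 276.5634460449219), 74.80535888671875)
collar 124 0.028653274637991943 ((388.333984375, -270.60064697265625), (89.99345397949219, 70.94779205322266), 85.4788589477539) [ 0.38251177 -0.28153373  0.01716213]
spacer 126 0.03645577640183362 ((527.575927734375, -341.78521728515625), (54.604793548583984, 62.232444763183594), 19.59688377380371) [ 0.53352921 -0.34760871  0.02237244]
rim 1244 ((631.346435546875, 16.019317626953125), 165.72726440429688)
shaft 56 [0.62911614 0.01429778 0.2257815 ]
```

View pics/crop0.png

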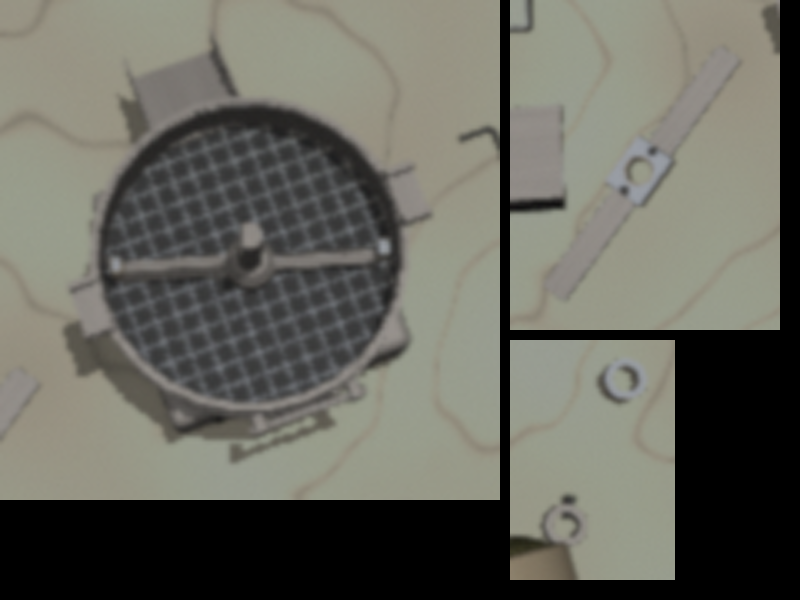

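```bash
cat >> h.py <<'E'
def ray(px,z,c):
    p,Rw,tw=c; r=Rw@np.array([(px[0]-p['cx'])/p['fx'],(px[1]-p['cy'])/p['fy'],1.]); return tw+r*(z-tw[2])/r[2]
E
python3 - <<'E'
from h import *
p=viewer.camera_params('top');R=cv2.Rodrigues(np.array(p['rvec'],float))[0];c=(p,R.T,-R.T@np.ravel(p['tvec']))
C1=lambda x,y:(195+x*.3-.35,95+y*.3-.35)
C2=lambda x,y:(130+(x-510)/3-.33,190+y/3-.33)
C3=lambda x,y:(345+(x-510)/3-.33,195+(y-340)/3-.33)
f=lambda n,a,z:print(n,np.round(ray(a,z,c)*1000,1))
f('sadL',C1(92,307),.17);f('sadR',C1(408,194),.17);f('shaft',C1(252,228),.227)
f('chute tip',C1(168,63),.1)
f('hole',C2(638,171),.026);f('barA',C2(730,60),.006);f('barB',C2(559,287),.006)
f('collar',C3(565,525),.018);f('screw',C3(568,498),.012);f('spacer',C3(624,380),.024)
print(viewer.camera_params('wrist'))
E
```

```text
sadL [579.  157.4 170. ]
sadR [ 679.9 -125.3  170. ]
shaft [637.   14.4 227. ]
chute tip [825.4  93.8 100. ]
hole [410.7 330.6  26. ]
barA [532.4 236.2   6. ]
barB [288. 417.   6.]
collar [ 377.  -280.2   18. ]
screw [ 406.2 -285.2   12. ]
spacer [ 532.1 -346.7   24. ]
{'fx': 337.0883889503512, 'fy': 337.0883889503512, 'cx': 282.01628491796083, 'cy': 209.2913842929289, 'T_tool_cam': array([[ 9.28387247e-04, -9.58471212e-01, -2.85187787e-01,
         7.21339626e-02],
       [ 9.99999553e-01,  9.40593668e-04,  9.41655989e-05,
        -7.74261001e-05],
       [ 1.77990811e-04, -2.85187747e-01,  9.58471657e-01,
        -1.41227455e-01],
       [ 0.00000000e+00,  0.00000000e+00,  0.00000000e+00,
         1.00000000e+00]])}
```

```bash
python3 -m pendant '[[[12,60,0],0.17,1],[[12,60,0],0.17,1],[[12,60,0],0.17,1],[[12,60,0],0.17,1],[[12,60,0],0.17,1],[[12,60,0],0.17,1],[[12,60,0],0.17,1],[[12,60,0],0.17,1],[[12,60,0],0.17,1],[[12,60,0],0.17,1],[[12,60,0],0.17,1],[[12,60,0],0.17,1]]' 60
```

```text
time_s: 1.6
position: [0.3885, 0.2439, 0.2283]
tool_rot: [[-0.839, 0.544, -0.002], [0.544, 0.839, -0.001], [0.001, -0.002, -1.0]]
ft_force: [1.0, -1.2, 0.8]
grip_width: 0.0855
```

```bash
python3 -m pendant '[[[11,43,0],-0.06,1],[[11,43,0],0,1],[[0,0,0],0,1]]'
python3 - <<'E'
from h import *
im,P,d,c=cam('wrist'); save('w1.png',im); np.savez('w1.npz',im=im,P=P)
s=env.observe();print(s['position'],s['time_s'])
E
```

```text
time_s: 1.98
position: [0.41, 0.3363, 0.2266]
tool_rot: [[-0.808, 0.589, -0.004], [0.589, 0.808, -0.002], [0.002, -0.004, -1.0]]
ft_force: [-0.3, -0.4, -0.4]
grip_width: 0.0855
[0.40971612 0.33509978 0.2267189 ] 2.025
```

View pics/w1.png

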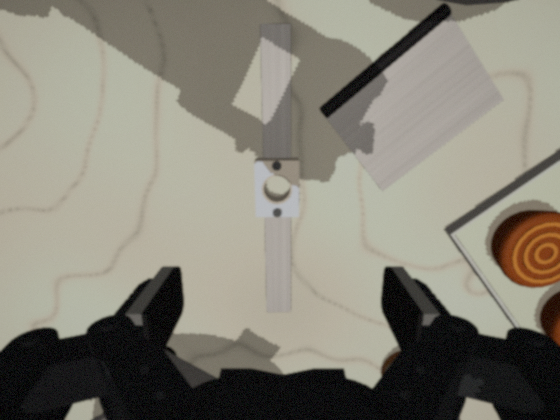

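The bar lies end to end from (276,25) to (279,310), with the hole at (277,187). The fingers are at left and right.

Run:
```python
from h import *
s=env.observe();p=viewer.camera_params('wrist');T=p['T_tool_cam'];Rt=np.array(s['tool_rot']);t=np.array(s['position'])
c=(p,Rt@T[:3,:3],Rt@T[:3,3]+t)
h=ray((277,187),.026,c);a=ray((276,25),.006,c);b=ray((279,311),.006,c);print(h,a,b,np.hypot(*(a-b)[:2]),np.degrees(np.arctan2(*(a-b)[1::-1])),(a+b)/2)
for q in((255,158),(299,158),(255,216),(299,216)):print(ray(q,.026,c))
im,P=np.load('w1.npz').values();z=P[...,2]
print(np.nanmedian(z[165:175,258:262]),np.nanmedian(z[90:140,200:240]),np.degrees(np.arctan2(Rt[1,1],Rt[0,1])))
```

```text
[0.40937687 0.32738943 0.026     ] [0.28345487 0.41828613 0.006     ] [0.53974003 0.23411584 0.006     ] 0.31559590363918644 144.2984189720463 [0.41159745 0.32620098 0.006     ]
[0.37207239 0.32715478 0.026     ]
[0.39828883 0.36318318 0.026     ]
[0.42103786 0.2897461  0.026     ]
[0.4485549  0.32763586 0.026     ]
0.024544749976927405 -0.0012698163591078337 53.864426311648806
```

```bash
python3 -m pendant '[[[0,-8,-50],0.007,1],[[0,0,-55],0,1],[[0,0,-50],0,1],[[0,0,-40],0,1],[[0,0,0],0,1]]'
```

```text
time_s: 2.65
position: [0.409, 0.3218, 0.0286]
tool_rot: [[-0.809, 0.587, -0.002], [0.587, 0.809, -0.003], [-0.0, -0.003, -1.0]]
ft_force: [0.1, 0.8, 0.7]
grip_width: 0.0851
```

```bash
python3 -m pendant '[[[1,5,-12],0,1],[[0,0,-11],0,1],[[0,0,0],0,1]]'; python3 -m pendant '[[[0,0,0],0,-1],[[0,0,0],0,-1],[[0,0,0],0,-1],[[0,0,0],0,-1],[[0,0,0],0,-1]]' 80
```

```text
time_s: 3.02
position: [0.4119, 0.3273, 0.0079]
tool_rot: [[-0.809, 0.588, 0.004], [0.588, 0.809, -0.0], [-0.003, 0.002, -1.0]]
ft_force: [-0.6, -0.1, -0.1]
grip_width: 0.0852
time_s: 3.65
position: [0.4124, 0.3277, 0.0095]
tool_rot: [[-0.809, 0.588, 0.006], [0.588, 0.809, 0.001], [-0.004, 0.004, -1.0]]
ft_force: [0.1, 1.1, -0.2]
grip_width: 0.0441
```

```bash
python3 -m pendant '[[[0,0,20],0,-1],[[0,0,50],0,-1],[[0,0,60],0,-1],[[0,0,60],0,-1],[[0,0,60],0,-1],[[10,-25,20],-0.1,-1],[[20,-50,0],-0.1,-1],[[20,-50,0],-0.1,-1],[[20,-50,0],-0.1,-1],[[20,-50,0],-0.1,-1],[[20,-50,0],-0.1,-1],[[0,0,0],0,-1]]'
```

```text
time_s: 5.15
position: [0.5179, 0.0418, 0.2791]
tool_rot: [[-0.319, 0.948, -0.015], [0.948, 0.319, 0.002], [0.007, -0.014, -1.0]]
ft_force: [-0.8, 0.5, -5.5]
grip_width: 0.044
```

```bash
python3 -m pendant '[[[25,-25,5],0,-1],[[23,-26,5],0,-1],[[0,0,0],0,-1],[[0,0,0],0,-1]]'
python3 - <<'E'
from h import *
im,P,d,c=cam('wrist'); save('w2.png',im); np.savez('w2.npz',im=im,P=P,R=c[1],t=c[2])
E
```

```text
time_s: 5.65
position: [0.565, -0.0081, 0.2861]
tool_rot: [[-0.322, 0.947, -0.023], [0.947, 0.322, 0.005], [0.012, -0.021, -1.0]]
ft_force: [0.3, 0.5, -5.0]
grip_width: 0.0438
```

View pics/w2.png

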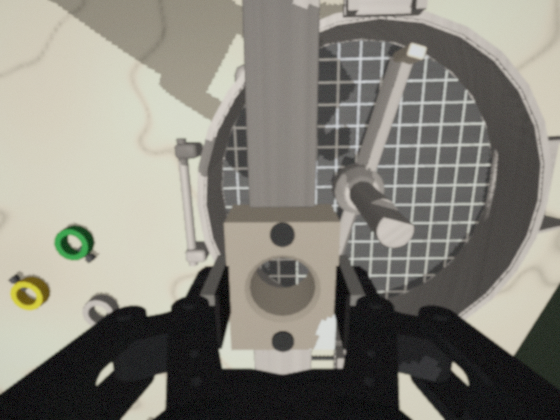

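The held bar runs down the middle, with the block's hole at about (282,286). The shaft top is at about (394,230), and the steel collar is far left at (100,310).

Run:
```python
from h import *
a=np.load('w2.npz');im,P=a['im'],a['P'];c=(viewer.camera_params('wrist'),a['R'],a['t'])
o=np.hstack([cv2.resize(im[200:260,355:430],(600,480),interpolation=cv2.INTER_CUBIC)]);save('crop2.png',o)
print('shaft',ray((394.5,230),.227,c),'z',np.nanmedian(P[225:235,390:400,2]))
s=env.observe();t=np.array(s['position']);R=np.array(s['tool_rot'])
h=ray((282,286),t[2]+.0165,c);print('hole',h,'tool',R.T@(h-t),'blockz',np.nanmedian(P[215:225,235:265,2]),np.nanmedian(P[260:330,235:243,2]))
for q in((225,221),(340,221),(232,350),(334,350)):print(R.T@(ray(q,t[2]+.0165,c)-t))
print('yaw',np.degrees(np.arctan2(R[1,1],R[0,1])))
```

```text
shaft [0.63005847 0.01469519 0.227     ] z 0.22551948788521087
hole [ 0.56437401 -0.0061349   0.30259446] tool [ 0.00227389 -0.00027151 -0.01647176] blockz 0.2986411244284318 0.3015818296200254
[ 0.03033338 -0.02266709 -0.01567663]
[ 0.03068925  0.02229795 -0.01659175]
[-0.02934554 -0.02228463 -0.01640166]
[-0.02853897  0.02249981 -0.01730767]
yaw 18.791398985135817
```

View pics/crop2.png

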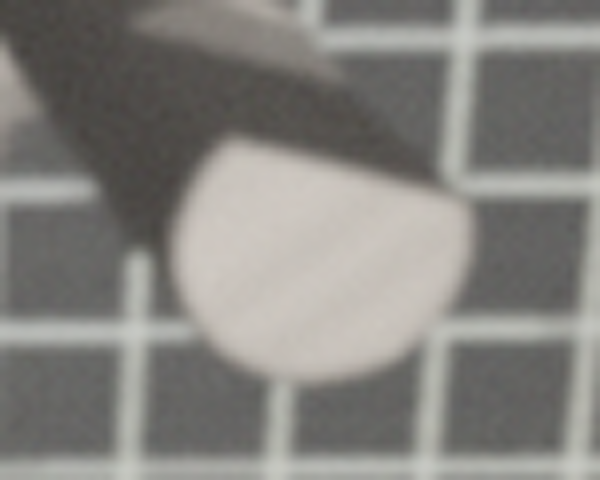

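Run:
```python
from h import *
a=np.load('w2.npz');c=(viewer.camera_params('wrist'),a['R'],a['t'])
print('shaft',ray((395.2,228.9),.227,c))
u=ray((384,216.9),.227,c);v=ray((412.2,223.9),.227,c);e=(v-u);print(u,v,np.hypot(*e[:2]),'line yaw',np.degrees(np.arctan2(e[1],e[0])))
z=np.load('top0.npz')['P']
```

```text
shaft [0.63017182 0.01550639 0.227     ]
[0.62044869 0.02043892 0.227     ] [0.6387468  0.02198804 0.227     ] 0.018363567185413796 line yaw 4.839106054082488
```

```bash
python3 - <<'E'
from h import *
a=np.load('w2.npz');c=(viewer.camera_params('wrist'),a['R'],a['t'])
q=ray((385,8),.172,c);v=q-[.6302,.0154,.172];print(q,np.hypot(*v[:2]),np.degrees(np.arctan2(v[1],v[0]))-90)
E
python3 -m pendant '[[[32,11,0],0.015,-1],[[32,11,0],0,-1],[[0,0,0],0,-1],[[0,0,0],0,-1]]'
```

```text
[0.58301621 0.14490012 0.172     ] 0.13782812368112424 20.01937531679249
time_s: 6.2
position: [0.6279, 0.0183, 0.286]
tool_rot: [[-0.34, 0.94, -0.026], [0.94, 0.341, 0.005], [0.014, -0.023, -1.0]]
ft_force: [-0.7, -0.3, -5.6]
grip_width: 0.0437
```

```bash
python3 -m pendant '[[[2.5,-4,-15],0,-1],[[0,0,-15],0,-1],[[0,0,-14],0,-1],[[0,0,0],0,-1]]'
python3 - <<'E'
from h import *
im,P,d,c=cam('wrist'); save('w3.png',im)
E
```

```text
time_s: 6.7
position: [0.6282, 0.0135, 0.2387]
tool_rot: [[-0.34, 0.94, -0.028], [0.94, 0.34, 0.005], [0.014, -0.025, -1.0]]
ft_force: [0.3, -0.9, -4.1]
grip_width: 0.0439
```

View pics/w3.png

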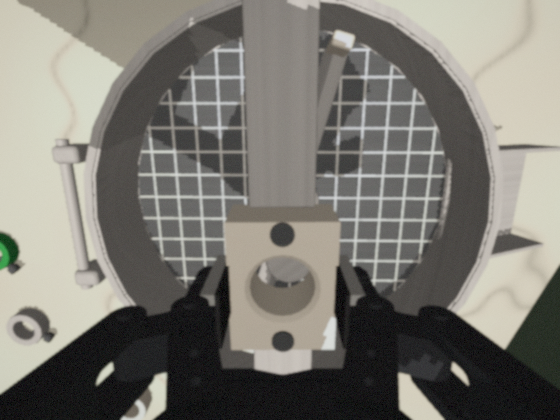

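The shaft top shows through the hole at about (285,268), roughly centred, with the chute on the right.

```bash
python3 -m pendant '[[[2.4,0.5,0],0,-1],[[0.5,0,-5],0,-1],[[0.5,0,-5],0,-1],[[0,0,0],0,-1]]'
```

```text
time_s: 7.25
position: [0.6326, 0.0139, 0.2301]
tool_rot: [[-0.34, 0.94, -0.024], [0.94, 0.34, 0.004], [0.012, -0.021, -1.0]]
ft_force: [0.2, 0.1, -4.6]
grip_width: 0.0441
```

```bash
python3 -m pendant '[[[-2,0.3,-8],0,-1],[[0,0,-10],0,-1],[[0,0,-10],0,-1],[[0,0,-10],0,-1],[[0,0,0],0,-1]]'
```

```text
time_s: 7.88
position: [0.6301, 0.0143, 0.1887]
tool_rot: [[-0.34, 0.94, -0.026], [0.94, 0.34, 0.005], [0.013, -0.022, -1.0]]
ft_force: [0.3, -0.6, -5.0]
grip_width: 0.0441
```

```bash
python3 -m pendant '[[[0.3,0,-5],0,-1],[[0,0,-4],0,-1],[[0,0,-3],0,-1],[[0,0,0],0,-1]]'
```

```text
time_s: 8.38
position: [0.6309, 0.0142, 0.1767]
tool_rot: [[-0.34, 0.94, -0.024], [0.94, 0.34, 0.004], [0.012, -0.021, -1.0]]
ft_force: [-0.8, 0.6, -4.9]
grip_width: 0.0443
```

```bash
python3 -m pendant '[[[0,0,-2],0,-1],[[0,0,-1],0,-1],[[0,0,0],0,-1]]';  python3 - <<'E'
from h import *
im,P,d,c=cam('wrist');im2,_,_,_=cam('top')
save('w4.png',np.vstack([cv2.resize(im,(400,300)),cv2.resize(im2[95:245,170:370],(400,300),interpolation=cv2.INTER_CUBIC)]))
E
```

```text
time_s: 8.75
position: [0.6311, 0.0142, 0.175]
tool_rot: [[-0.34, 0.94, -0.022], [0.94, 0.34, 0.003], [0.011, -0.019, -1.0]]
ft_force: [-1.4, 0.2, -2.9]
grip_width: 0.0438
```

View pics/w4.png

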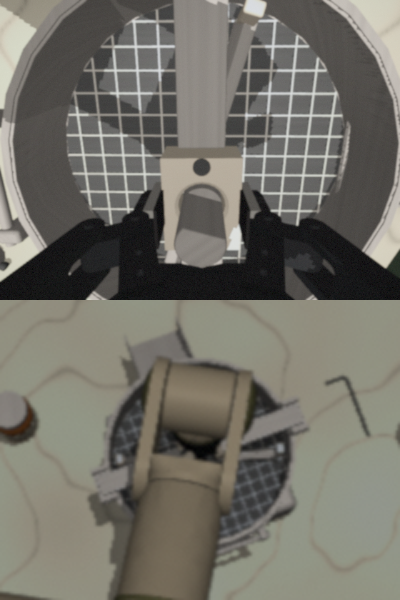

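The shaft stands through the block (200,225 in the upper picture), and the bar spans both saddles in the lower one. The load is starting to come off the wrist.

```bash
python3 -m pendant '[[[0,0,-1.5],0,-1],[[0,0,-1],0,-1],[[0,0,0],0,-1]]'; python3 -m pendant '[[[0,0,0],0,0],[[0,0,0],0,0.8],[[0,0,0],0,0.8],[[0,0,0],0,0.8]]'
```

```text
time_s: 9.22
position: [0.6311, 0.0142, 0.1748]
tool_rot: [[-0.34, 0.94, -0.019], [0.94, 0.34, 0.003], [0.009, -0.017, -1.0]]
ft_force: [-1.4, -0.2, -2.6]
grip_width: 0.0442
time_s: 9.72
position: [0.6318, 0.0141, 0.1746]
tool_rot: [[-0.34, 0.94, -0.018], [0.94, 0.34, 0.003], [0.009, -0.016, -1.0]]
ft_force: [-0.1, -0.1, -0.1]
grip_width: 0.0769
```

```bash
python3 -m pendant '[[[0,0,20],0,0.8],[[0,0,9],0.18,0.8],[[0,0,0],0.18,0.8],[[0,0,0],0.18,0.8],[[0,0,0],0.18,0.8],[[0,0,0],0.18,0.8],[[0,0,0],0.18,0.8],[[0,0,0],0.18,0.8],[[0,0,0],0,0.8]]'
```

```text
time_s: 10.85
position: [0.6326, 0.0139, 0.2047]
tool_rot: [[-0.997, -0.075, -0.006], [-0.075, 0.997, -0.016], [0.007, -0.015, -1.0]]
ft_force: [0.4, 0.3, -0.6]
grip_width: 0.0768
```

```bash
python3 -m pendant '[[[-1.9,-1.2,-5],0,0.8],[[0,0,0],0,0],[[0,0,0],0,-1],[[0,0,0],0,-1],[[0,0,0],0,-1],[[0,0,0],0,-1],[[0,0,0],0,-1]]' 25
python3 - <<'E'
from h import *
s=env.observe();print(s['wrist_torque'],s['grip_width'])
E
```

```text
time_s: 11.72
position: [0.6307, 0.0114, 0.1994]
tool_rot: [[-0.998, -0.065, -0.006], [-0.065, 0.998, -0.017], [0.007, -0.016, -1.0]]
ft_force: [-0.5, -1.1, 0.1]
grip_width: 0.0182
[0.22509537 0.02329284 0.06184321] 0.018171124137641076
```

```bash
python3 -m pendant '[[[0,0,0],0,-1],[[-0.4,0,0],-0.165,-1],[[-0.4,0.1,0],-0.165,-1],[[-0.4,0.1,0],-0.165,-1],[[-0.4,0.2,0],-0.165,-1],[[-0.3,0.3,0],-0.165,-1],[[-0.3,0.3,0],-0.165,-1],[[-0.2,0.4,0],-0.165,-1],[[0,0,0],0,-1]]' 50;python3 - <<'E'
from h import *
s=env.observe();R=s['tool_rot'];print(s['wrist_torque'],s['grip_width'],np.degrees(np.arctan2(R[1][1],R[0][1])))
E
```

```text
time_s: 12.85
position: [0.6285, 0.0139, 0.1995]
tool_rot: [[-0.434, 0.901, -0.016], [0.901, 0.434, -0.001], [0.006, -0.015, -1.0]]
ft_force: [-0.3, -1.6, -1.6]
grip_width: 0.0172
[ 0.05529882 -0.21772317 -0.27484238] 0.017249537238334337 25.727265729446167
```

```bash
python3 -m pendant '[[[-0.2,0.2,0],-0.07,-1],[[0,0,0],-0.035,-1],[[0,0,0],0,-1]]';python3 - <<'E'
from h import *
s=env.observe();R=s['tool_rot'];print(s['wrist_torque'],s['grip_width'],np.degrees(np.arctan2(R[1][1],R[0][1])))
E
```

```text
time_s: 13.22
position: [0.6285, 0.0142, 0.1995]
tool_rot: [[-0.344, 0.939, -0.015], [0.939, 0.344, 0.0], [0.005, -0.014, -1.0]]
ft_force: [-0.4, -1.2, -0.8]
grip_width: 0.0176
[ 0.02221737 -0.21790359  0.08775207] 0.017596802598078786 20.1063338441495
```

```bash
python3 -m pendant '[[[0,0,0],0,0.8],[[0,0,0],0,0.8],[[0,0,15],0,0.8],[[0,0,50],0,0.8],[[0,0,35],0,0.8],[[0,0,0],0,0.8],[[0,0,0],0,0.8]]';python3 - <<'E'
from h import *
im,P,d,c=cam('wrist'); np.savez('w5.npz',im=im,P=P,R=c[1],t=c[2])
g=cv2.resize(im[195:265,240:330],(720,560),interpolation=cv2.INTER_CUBIC)
save('w5.png',g)
E
```

```text
time_s: 14.1
position: [0.6277, 0.0146, 0.3058]
tool_rot: [[-0.347, 0.938, -0.013], [0.938, 0.348, -0.0], [0.004, -0.013, -1.0]]
ft_force: [0.6, 0.5, 0.3]
grip_width: 0.0769
```

View pics/w5.png

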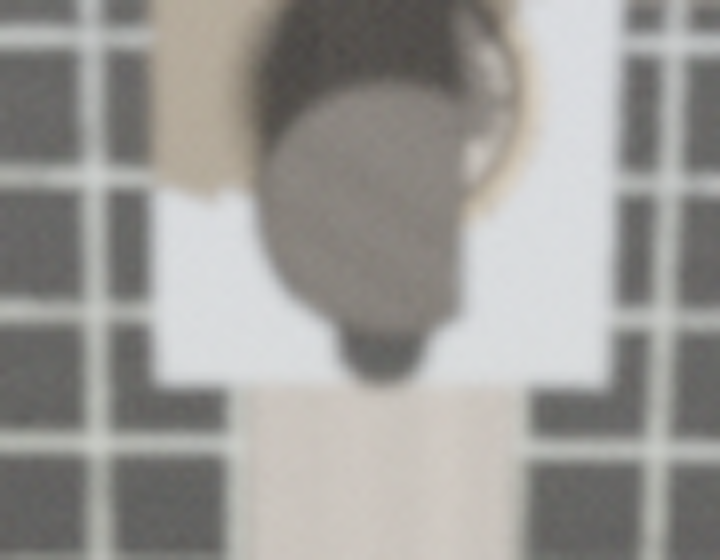

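The shaft's flat is at the right of the crop, x=463 and upright, so it faces tool +y, which is the chute. The bar and block are square under it. Next is the collar.

```bash
python3 - <<'E'
from h import *
a=np.load('w5.npz');c=(viewer.camera_params('wrist'),a['R'],a['t'])
print('shaft',ray((287.9,220.6),.227,c))
u=ray((240+463/8,195+120/8),.227,c);v=ray((240+463/8,195+310/8),.227,c);e=u-v;print('flat normal yaw',np.degrees(np.arctan2(e[1],e[0]))-90)
E
python3 -m pendant '[[[-21,-25,0],-0.175,0.8],[[-21,-25,0],-0.175,0.8],[[-21,-25,0],-0.175,0.8],[[-21,-25,0],-0.175,0.8],[[-21,-25,0],-0.175,0.8],[[-21,-25,0],-0.175,0.8],[[-21,-25,-16],-0.175,0.8],[[-21,-25,-16],-0.175,0.8],[[-21,-25,-16],-0.175,0.8],[[-21,-25,-16],-0.175,0.8],[[-21,-25,-16],-0.175,0.8],[[-21,-25,-16],-0.175,0.8]]'
python3 -m pendant '[[[0,0,0],0,0.8],[[0,0,0],0,0.8]]';python3 - <<'E'
from h import *
im,P,d,c=cam('wrist'); np.savez('w6.npz',im=im,P=P,R=c[1],t=c[2]); save('w6.png',im)
R=env.observe()['tool_rot'];print(np.degrees(np.arctan2(R[1][1],R[0][1])))
E
```

```text
shaft [0.63048949 0.01499548 0.227     ]
flat normal yaw 21.145945370614555
time_s: 15.65
position: [0.3647, -0.2902, 0.1971]
tool_rot: [[0.972, -0.237, 0.008], [-0.237, -0.971, 0.029], [0.001, -0.03, -1.0]]
ft_force: [-0.2, 0.0, 0.0]
grip_width: 0.0768
time_s: 15.9
position: [0.3634, -0.2902, 0.1955]
tool_rot: [[0.971, -0.238, 0.005], [-0.238, -0.971, 0.032], [-0.003, -0.033, -0.999]]
ft_force: [0.1, -0.1, 0.2]
grip_width: 0.0768
-103.78314826887613
```

View pics/w6.png

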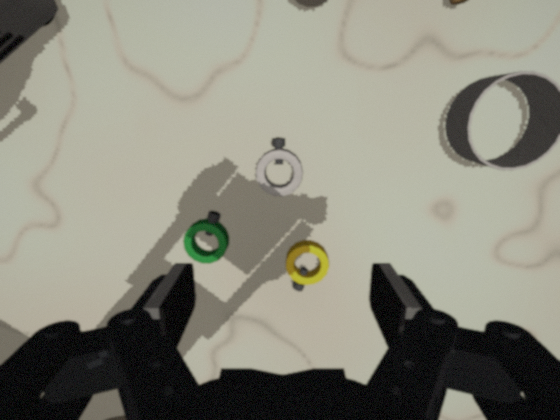

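The steel collar is at (279,171) with its screw at (279,143), pointing along tool +x. The decoys are green at (206,240) and yellow at (307,263).

```bash
python3 - <<'E'
from h import *
a=np.load('w6.npz');im=a['im'];c=(viewer.camera_params('wrist'),a['R'],a['t'])
o=ray((278.8,170.5),.018,c);print(o)
for px in ((278.7,143.5),):
    q=ray(px,.013,c);e=q-o;print(q,np.hypot(*e[:2]),np.degrees(np.arctan2(e[1],e[0])))
for n,px in(('g',(206,240)),('y',(307,263)),('ys',(299,287)),('gs',(213,217))):print(n,ray(px,.015,c))
E
python3 -m pendant '[[[4,4,-20],0,0.8],[[4,3,-25],0,0.8],[[4,2,-25],0,0.8],[[0,0,0],0,0.8]]'
```

```text
[ 0.38039806 -0.28562161  0.018     ]
[ 0.40465245 -0.29131364  0.013     ] 0.024913333230296212 -13.207187275506406
g [ 0.32706836 -0.19482021  0.015     ]
y [ 0.27851122 -0.29061547  0.015     ]
ys [ 0.25296402 -0.27620317  0.015     ]
gs [ 0.34932173 -0.20928214  0.015     ]
time_s: 16.45
position: [0.3786, -0.2787, 0.1256]
tool_rot: [[0.974, -0.228, 0.008], [-0.228, -0.973, 0.029], [0.001, -0.03, -1.0]]
ft_force: [0.1, 1.4, 0.5]
grip_width: 0.0774
```

```bash
python3 -m pendant '[[[1,-4,-15],0,0.8],[[1,-2,-20],0,0.8],[[0,0,-20],0,0.8],[[0,0,-20],0,0.8],[[0,0,-12],0,0.8],[[0,0,-8],0,0.8],[[0,0,0],0,0.8]]'
```

```text
time_s: 17.32
position: [0.3831, -0.2874, 0.03]
tool_rot: [[0.975, -0.224, 0.014], [-0.224, -0.974, 0.021], [0.008, -0.024, -1.0]]
ft_force: [1.4, -0.3, -0.8]
grip_width: 0.0771
```

```bash
python3 -m pendant '[[[-2,2,-8],0,0.8],[[-1,0.5,-8],0,0.8],[[0,0,-6],0,0.8],[[0,0,-2],0,0.8],[[0,0,0],0,0.8]]'
```

```text
time_s: 17.95
position: [0.3803, -0.2852, 0.0052]
tool_rot: [[0.975, -0.223, 0.015], [-0.224, -0.974, 0.02], [0.01, -0.023, -1.0]]
ft_force: [0.3, 0.9, 0.2]
grip_width: 0.0768
```

```bash
python3 -m pendant '[[[0,0,0],0,0],[[0,0,0],0,-1],[[0,0,0],0,-1],[[0,0,0],0,-1],[[0,0,0],0,-1]]' 40; python3 -m pendant '[[[0,0,15],0,-1],[[0,0,40],0,-1],[[0,0,50],0,-1],[[0,0,0],0,-1],[[0,0,0],0,-1]]'
python3 - <<'E'
from h import *
im,P,d,c=cam('wrist'); np.savez('w7.npz',im=im,P=P,R=c[1],t=c[2]); save('w7.png',im)
s=env.observe();R=s['tool_rot'];print(np.degrees(np.arctan2(R[1][1],R[0][1])),s['wrist_torque'])
E
```

```text
time_s: 18.58
position: [0.3804, -0.2854, 0.0058]
tool_rot: [[0.975, -0.223, 0.015], [-0.223, -0.975, 0.019], [0.011, -0.022, -1.0]]
ft_force: [0.1, 0.4, -0.6]
grip_width: 0.0437
time_s: 19.2
position: [0.3794, -0.2842, 0.112]
tool_rot: [[0.975, -0.223, 0.013], [-0.224, -0.974, 0.023], [0.007, -0.025, -1.0]]
ft_force: [-0.5, 0.3, -2.5]
grip_width: 0.0436
-102.91304883151072 [-0.03687874 -0.00548327  0.01292616]
```

View pics/w7.png

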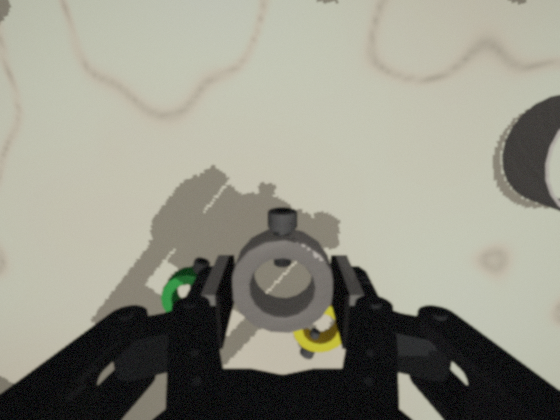

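The collar is held with its top centre at about (283,281) and its screw straight up at (282,218), along tool +x.

Run:
```python
from h import *
p=viewer.camera_params('wrist');T=p['T_tool_cam'];c=(p,T[:3,:3],T[:3,3])
im=np.load('w7.npz')['im'];g=cv2.cvtColor(im,cv2.COLOR_RGB2GRAY)
k=cv2.HoughCircles(cv2.GaussianBlur(g[215:345,215:350],(3,3),0),cv2.HOUGH_GRADIENT,1,8,param1=80,param2=18,minRadius=25,maxRadius=60)
for u,v,r in k[0][:6]: print(u+215,v+215,r, ray((u+215,v+215),-.0122,c)*1e3, r/337*1e3*.146)
print(ray((282.5,280.5),-.0122,c)*1e3, ray((282,215),-.0035,c)*1e3)
```

```text
282.5 276.5 49.3 [  3.97276088   0.43880094 -12.2       ] 21.358454
280.5 289.5 49.5 [ -2.22478619  -0.41257453 -12.2       ] 21.445105
274.5 282.5 58.3 [  1.12899538  -2.97303498 -12.2       ] 25.257565
283.5 265.5 31.5 [  9.09975791   0.85222461 -12.2       ] 13.646884
290.5 283.5 59.4 [  0.65741036   3.86207577 -12.2       ] 25.734123
286.5 296.5 59.4 [ -5.62350603   2.18219426 -12.2       ] 25.734123
[  2.08218205   0.44130964 -12.2       ] [28.6018245   0.20662858 -3.5       ]
```

```bash
python3 -m pendant '[[[0,0,40],0.05,-1],[[10,12,45],0.05,-1],[[21,25,40],0.05,-1],[[21,25,25],0.05,-1],[[21,25,0],0.05,-1],[[21,25,0],0.05,-1],[[21,25,0],0.05,-1],[[21,25,0],0.05,-1],[[21,25,0],0.05,-1],[[21,25,0],0.05,-1],[[21,25,0],0.05,-1],[[0,0,0],0,-1]]'
```

```text
time_s: 20.75
position: [0.5816, -0.0376, 0.2465]
tool_rot: [[0.942, 0.332, -0.035], [0.334, -0.942, 0.038], [-0.021, -0.047, -0.999]]
ft_force: [-0.8, 0.0, -1.1]
grip_width: 0.0438
```

```bash
python3 -m pendant '[[[0,0,6],0,-1],[[0,0,6],0,-1],[[0,0,6],0,-1],[[0,0,6],0,-1],[[0,0,6],0,-1],[[0,0,6],0,-1],[[0,0,6],0,-1],[[0,0,6],0,-1],[[0,0,6],0,-1],[[0,0,6],0,-1],[[0,0,0],0,-1],[[0,0,0],0,-1]]' | grep -v ft; python3 -m pendant '[[[0,0,-50],0,-1],[[0,0,0],0,-1],[[0,0,0],0,-1]]'
```

```text
time_s: 22.25
position: [0.5804, -0.0398, 0.3098]
tool_rot: [[0.944, 0.328, -0.037], [0.33, -0.943, 0.038], [-0.023, -0.048, -0.999]]
grip_width: 0.0436
time_s: 22.62
position: [0.581, -0.04, 0.2609]
tool_rot: [[0.944, 0.329, -0.035], [0.33, -0.943, 0.037], [-0.021, -0.046, -0.999]]
ft_force: [0.1, -0.9, -0.8]
grip_width: 0.0433
```

```bash
python3 -m pendant '[[[-60,0,0],0,-1],[[-60,0,0],0,-1],[[0,0,0],0,-1],[[0,0,0],0,-1]]' | grep -v ft; python3 -m pendant '[[[12,0,0],0,-1],[[12,0,0],0,-1],[[12,0,0],0,-1],[[12,0,0],0,-1],[[12,0,0],0,-1],[[12,0,0],0,-1],[[12,0,0],0,-1],[[12,0,0],0,-1],[[0,0,0],0,-1]]'
```

```text
time_s: 23.12
position: [0.4606, -0.0409, 0.2662]
tool_rot: [[0.944, 0.329, -0.025], [0.33, -0.944, 0.033], [-0.013, -0.04, -0.999]]
grip_width: 0.0431
time_s: 24.25
position: [0.5671, -0.0413, 0.2659]
tool_rot: [[0.944, 0.33, -0.024], [0.33, -0.943, 0.033], [-0.012, -0.039, -0.999]]
ft_force: [0.2, 0.7, -0.7]
grip_width: 0.0436
```

```bash
python3 -m pendant '[[[-60,0,0],0,-1],[[-60,0,0],0,-1],[[0,0,0],0,-1],[[0,0,0],0,-1]]' | grep -v ft; python3 -m pendant '[[[0,60,0],0,-1],[[0,60,0],0,-1],[[0,0,0],0,-1],[[0,0,0],0,-1]]'
```

```text
time_s: 24.75
position: [0.4433, -0.0411, 0.2649]
tool_rot: [[0.944, 0.33, -0.025], [0.33, -0.943, 0.033], [-0.013, -0.04, -0.999]]
grip_width: 0.0432
time_s: 25.25
position: [0.4471, 0.0813, 0.2651]
tool_rot: [[0.944, 0.328, -0.023], [0.329, -0.944, 0.032], [-0.011, -0.038, -0.999]]
ft_force: [-0.2, -1.1, -1.6]
grip_width: 0.0433
```

```bash
python3 -m pendant '[[[-50,0,0],0,-1],[[0,-40,-45],0,-1],[[0,-40,-45],0,-1],[[0,-40,-45],0,-1],[[0,0,0],0,-1],[[0,0,0],0,-1]]' | grep -v ft; python3 -m pendant '[[[0,0,20],0,-1],[[0,0,20],0,-1],[[0,0,20],0,-1],[[0,0,20],0,-1],[[0,0,20],0,-1],[[0,0,20],0,-1],[[0,0,0],0,-1],[[0,0,0],0,-1]]'
```

```text
time_s: 26.0
position: [0.3992, -0.048, 0.1283]
tool_rot: [[0.947, 0.321, -0.015], [0.321, -0.947, 0.031], [-0.004, -0.034, -0.999]]
grip_width: 0.0433
time_s: 27.0
position: [0.4011, -0.0443, 0.2602]
tool_rot: [[0.945, 0.327, -0.0], [0.327, -0.945, 0.025], [0.008, -0.023, -1.0]]
ft_force: [-0.4, -0.3, -1.6]
grip_width: 0.0435
```

```bash
python3 -m pendant '[[[19,5,0],0.02,-1],[[19,5,0],0,-1],[[19,5,0],0,-1],[[19,5,0],0,-1],[[19,5,0],0,-1],[[19,5,0],0,-1],[[19,5,0],0,-1],[[19,5,0],0,-1],[[19,5,0],0,-1],[[19,5,0],0,-1],[[19,5,0],0,-1],[[0,0,0],0,-1]]'
```

```text
time_s: 28.5
position: [0.6137, 0.0158, 0.249]
tool_rot: [[0.937, 0.348, -0.019], [0.349, -0.937, 0.029], [-0.007, -0.034, -0.999]]
ft_force: [-0.6, 0.5, -2.1]
grip_width: 0.0436
```

```bash
python3 -m pendant '[[[8,-0.7,0],0,-1],[[8,-0.6,-3],0,-1],[[0,0,-3],0,-1],[[0,0,-2],0,-1],[[0,0,0],0,-1]]'
python3 - <<'E'
from h import *
im,P,d,c=cam('wrist'); np.savez('w8.npz',im=im,P=P,R=c[1],t=c[2]); save('w8.png',np.vstack([im[150:390,130:430]]).repeat(2,0).repeat(2,1))
E
```

```text
time_s: 29.12
position: [0.6292, 0.0141, 0.2398]
tool_rot: [[0.937, 0.348, -0.021], [0.348, -0.937, 0.029], [-0.009, -0.034, -0.999]]
ft_force: [-0.3, 0.3, -1.6]
grip_width: 0.0435
```

View pics/w8.png

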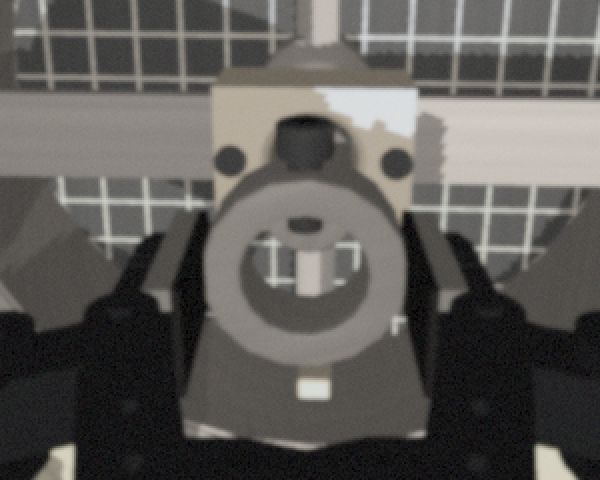

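The collar ring is at crop (305,272) with the screw head just above it, in front of the block's hole. The shaft's rounded rear edge shows as a light crescent in the bore, lower edge at about crop (310,250).

Run:
```python
from h import *
a=np.load('w8.npz');im=a['im'];p=viewer.camera_params('wrist');c=(p,a['R'],a['t'])
T=p['T_tool_cam'];ct=(p,T[:3,:3],T[:3,3])
print(ray((285,275),.227,c), 'want shaft edge ~(.6204,.0112)')
for n,px in(('outer far',(282.7,240)),('outer near',(282.7,332.5)),('bore near',(282.7,316.5)),('L',(231.5,285)),('R',(334,285)),('bL',(249.5,285)),('bR',(315,285))):print(n,ray(px,-.0122,ct)*1e3)
g=cv2.cvtColor(im,cv2.COLOR_RGB2GRAY)
print('col270',list(zip(range(236,340,2),g[236:340:2,276])))
b=np.load('w7.npz')['im'];g=cv2.cvtColor(b,cv2.COLOR_RGB2GRAY)
print('w7 col276',list(zip(range(226,340,2),g[226:340:2,276])))
```

```text
[0.62160969 0.01003095 0.227     ] want shaft edge ~(.6204,.0112)
outer far [ 20.59129345   0.31177477 -12.2       ]
outer near [-23.85857248   0.37770522 -12.2       ]
bore near [-15.59639507   0.36545031 -12.2       ]
L [ -0.08212624 -21.56916895 -12.2       ]
R [ -0.04024853  22.29611386 -12.2       ]
bL [ -0.07477192 -13.86580454 -12.2       ]
bR [ -0.04801104  14.16518935 -12.2       ]
col270 [(236, np.uint8(74)), (238, np.uint8(85)), (240, np.uint8(108)), (242, np.uint8(139)), (244, np.uint8(145)), (246, np.uint8(143)), (248, np.uint8(140)), (250, np.uint8(135)), (252, np.uint8(136)), (254, np.uint8(134)), (256, np.uint8(132)), (258, np.uint8(113)), (260, np.uint8(63)), (262, np.uint8(58)), (264, np.uint8(63)), (266, np.uint8(107)), (268, np.uint8(131)), (270, np.uint8(131)), (272, np.uint8(130)), (274, np.uint8(106)), (276, np.uint8(79)), (278, np.uint8(87)), (280, np.uint8(80)), (282, np.uint8(75)), (284, np.uint8(81)), (286, np.uint8(77)), (288, np.uint8(99)), (290, np.uint8(157)), (292, np.uint8(96)), (294, np.uint8(78)), (296, np.uint8(75)), (298, np.uint8(76)), (300, np.u
[... 961 characters left out ...]
127)), (276, np.uint8(130)), (278, np.uint8(131)), (280, np.uint8(158)), (282, np.uint8(174)), (284, np.uint8(138)), (286, np.uint8(128)), (288, np.uint8(126)), (290, np.uint8(125)), (292, np.uint8(124)), (294, np.uint8(127)), (296, np.uint8(111)), (298, np.uint8(70)), (300, np.uint8(63)), (302, np.uint8(63)), (304, np.uint8(62)), (306, np.uint8(63)), (308, np.uint8(66)), (310, np.uint8(65)), (312, np.uint8(62)), (314, np.uint8(71)), (316, np.uint8(91)), (318, np.uint8(120)), (320, np.uint8(119)), (322, np.uint8(118)), (324, np.uint8(116)), (326, np.uint8(116)), (328, np.uint8(113)), (330, np.uint8(118)), (332, np.uint8(164)), (334, np.uint8(184)), (336, np.uint8(186)), (338, np.uint8(186))]
```

```bash
python3 -m pendant '[[[3.6,2,0],0,-1],[[0,0,0],0,-1],[[0,0,0],0,-1]]'
```

```text
time_s: 29.55
position: [0.6331, 0.0163, 0.2404]
tool_rot: [[0.937, 0.348, -0.02], [0.348, -0.937, 0.029], [-0.008, -0.034, -0.999]]
ft_force: [0.7, -0.8, -2.5]
grip_width: 0.0434
```

Check numerically with the same column profiles, then descend gently.

```bash
python3 - <<'E'
from h import *
im,P,d,c=cam('wrist');g=cv2.cvtColor(im,cv2.COLOR_RGB2GRAY).astype(int)
for u in (262,276,283,290,304): print(u,[int(x) for x in g[256:320:2,u]])
for v in (270,276,282,288): print('row',v,[int(x) for x in g[v,246:320:2]])
E
python3 -m pendant '[[[0,0,-3],0,-1],[[0,0,-3],0,-1],[[0,0,0],0,-1]]'
```

```text
262 [137, 134, 132, 130, 137, 152, 162, 153, 109, 162, 166, 103, 101, 100, 96, 97, 98, 80, 78, 76, 75, 73, 76, 80, 77, 77, 83, 101, 127, 134, 133, 132]
276 [132, 112, 64, 56, 63, 109, 132, 132, 128, 131, 132, 133, 120, 91, 81, 75, 79, 80, 105, 158, 95, 77, 80, 78, 77, 77, 74, 74, 83, 83, 108, 136]
283 [128, 95, 62, 58, 61, 83, 124, 135, 136, 133, 130, 128, 128, 144, 180, 186, 186, 185, 184, 187, 176, 113, 77, 78, 79, 73, 80, 79, 81, 83, 102, 137]
290 [134, 124, 83, 72, 92, 124, 131, 130, 129, 128, 130, 132, 131, 140, 166, 170, 171, 170, 170, 169, 146, 85, 78, 81, 80, 80, 79, 78, 81, 89, 123, 139]
304 [134, 134, 132, 131, 130, 133, 129, 126, 117, 120, 169, 125, 102, 98, 98, 101, 96, 82, 80, 81, 80, 81, 80, 81, 80, 82, 99, 125, 138, 136, 134, 134]
row 270 [133, 135, 136, 133, 126, 134, 147, 151, 153, 134, 130, 136, 134, 134, 133, 132, 128, 132, 133, 137, 135, 131, 130, 129, 133, 130, 136, 134, 133, 126, 118, 130, 135, 132, 134, 133, 133]
row 276 [135, 134, 125, 94, 95, 112, 149, 167, 166, 169, 189, 177, 127, 130, 130, 132, 132, 134, 134, 131, 128, 131, 130, 132, 138, 131, 132, 127, 127, 169, 179, 197, 183, 127, 130, 135, 132]
row 282 [134, 127, 95, 77, 74, 84, 100, 96, 100, 103, 164, 176, 104, 101, 100, 91, 105, 143, 144, 142, 136, 139, 140, 126, 123, 127, 109, 100, 97, 98, 112, 164, 127, 85, 112, 133, 132]
row 288 [136, 126, 92, 76, 74, 73, 74, 85, 98, 104, 164, 175, 105, 101, 98, 79, 106, 174, 184, 186, 187, 187, 171, 141, 136, 132, 110, 98, 100, 96, 90, 79, 77, 80, 98, 127, 133]
time_s: 29.98
position: [0.633, 0.0162, 0.2338]
tool_rot: [[0.937, 0.348, -0.02], [0.348, -0.937, 0.029], [-0.009, -0.034, -0.999]]
ft_force: [0.5, 0.2, -1.9]
grip_width: 0.0437
```

Run:
```python
from h import *
p=viewer.camera_params('wrist');T=p['T_tool_cam']
R=np.array([[.937,.348,-.020],[.348,-.937,.029],[-.009,-.034,-.999]]);t=np.array([.6331,.0163,.2404])
c=(p,R@T[:3,:3],R@T[:3,3]+t);y=np.array([.348,-.937]);x=np.array([.937,.348])
def pr(n,q):print(n,'along x',(q[:2]-t[:2])@x*1e3,'y',(q[:2]-t[:2])@y*1e3)
pr('shaft chord mid',ray((286,276),.227,c));pr('shaft near edge',ray((286,281),.227,c))
ct=(p,T[:3,:3],T[:3,3])
C=ray((282.6,286),-.0122,ct);C[0]=-.0016
for z in(-.0122,.0058):
  C[2]=z;pr('collar ctr z%g'%z,R@C+t)
```

```text
shaft chord mid along x -9.389618403708884 y 1.6215925149999504
shaft near edge along x -12.23358416405416 y 1.6331738243173681
collar ctr z-0.0122 along x -1.4930112000000129 y 0.7161660219253818
collar ctr z0.0058 along x -1.648675200000038 y 0.10177202192537257
```

```bash
python3 -m pendant '[[[0.6,-0.5,0],0,-1],[[0,0,-2],0,-1],[[0,0,-2],0,-1],[[0,0,0],0,-1]]'
```

```text
time_s: 30.48
position: [0.6336, 0.0157, 0.2295]
tool_rot: [[0.937, 0.348, -0.02], [0.348, -0.937, 0.029], [-0.009, -0.034, -0.999]]
ft_force: [0.0, 0.5, -1.9]
grip_width: 0.0436
```

```bash
python3 -m pendant '[[[0,0,-2],0,-1],[[0,0,-2],0,-1],[[0,0,0],0,-1]]';python3 -m pendant '[[[0,0,-2],0,-1],[[0,0,-2],0,-1],[[0,0,0],0,-1]]'
```

```text
time_s: 30.85
position: [0.6336, 0.0157, 0.2252]
tool_rot: [[0.937, 0.348, -0.02], [0.348, -0.937, 0.029], [-0.009, -0.034, -0.999]]
ft_force: [-0.5, 0.3, -1.8]
grip_width: 0.0435
time_s: 31.22
position: [0.6336, 0.0157, 0.221]
tool_rot: [[0.937, 0.348, -0.02], [0.348, -0.937, 0.029], [-0.009, -0.034, -0.999]]
ft_force: [0.3, 0.5, -1.8]
grip_width: 0.0434
```

```bash
python3 -m pendant '[[[0,0,-3],0,-1],[[0,0,-3],0,-1],[[0,0,-3],0,-1],[[0,0,0],0,-1]]';python3 -m pendant '[[[0,0,-3],0,-1],[[0,0,-3],0,-1],[[0,0,-3],0,-1],[[0,0,0],0,-1],[[0,0,0],0,-1]]'
python3 - <<'E'
from h import *
s=env.observe();R=s['tool_rot'];print(s['wrist_torque'],'screw yaw',np.degrees(np.arctan2(R[1][0],R[0][0])))
im,P,d,c=cam('wrist');np.savez('w9.npz',im=im,P=P,R=c[1],t=c[2]);g=cv2.cvtColor(im,cv2.COLOR_RGB2GRAY).astype(int)
for u in (276,283,290): print(u,[int(x) for x in g[236:340:3,u]])
for v in (270,282,294): print('row',v,[int(x) for x in g[v,226:340:3]])
E
```

```text
time_s: 31.72
position: [0.6336, 0.0157, 0.2112]
tool_rot: [[0.937, 0.348, -0.02], [0.348, -0.937, 0.029], [-0.009, -0.034, -0.999]]
ft_force: [0.3, -0.1, -1.9]
grip_width: 0.0439
time_s: 32.35
position: [0.6336, 0.0157, 0.2016]
tool_rot: [[0.937, 0.348, -0.02], [0.348, -0.937, 0.029], [-0.009, -0.034, -0.999]]
ft_force: [-1.2, -0.7, -1.9]
grip_width: 0.0438
[-0.03767206 -0.04723852 -0.0417816 ] screw yaw 20.37345068669402
276 [75, 89, 139, 145, 139, 138, 133, 128, 66, 51, 73, 81, 78, 82, 82, 81, 79, 81, 83, 125, 138, 135, 134, 131, 129, 128, 131, 134, 134, 134, 131, 127, 137, 147, 151]
283 [77, 101, 147, 141, 140, 137, 135, 122, 60, 62, 69, 80, 80, 81, 77, 82, 79, 83, 81, 123, 134, 130, 128, 131, 133, 134, 133, 131, 130, 128, 126, 128, 159, 188, 189]
290 [78, 84, 134, 142, 138, 135, 137, 130, 75, 56, 73, 78, 77, 78, 76, 78, 80, 78, 81, 116, 132, 132, 133, 136, 131, 132, 129, 127, 131, 132, 133, 123, 136, 143, 144]
row 270 [24, 15, 49, 128, 136, 137, 138, 135, 135, 132, 135, 94, 80, 81, 80, 82, 79, 80, 82, 81, 80, 76, 79, 77, 80, 78, 79, 91, 130, 133, 130, 135, 135, 134, 130, 82, 21, 12]
row 282 [8, 15, 102, 138, 135, 135, 136, 135, 96, 74, 76, 82, 81, 79, 81, 80, 77, 81, 83, 82, 78, 79, 80, 79, 80, 83, 79, 75, 89, 97, 132, 135, 133, 132, 135, 126, 36, 14]
row 294 [18, 16, 73, 133, 136, 137, 139, 137, 108, 83, 116, 131, 130, 131, 132, 131, 133, 133, 133, 130, 129, 125, 129, 127, 131, 130, 126, 102, 77, 100, 133, 136, 133, 130, 129, 114, 27, 7]
```

Run:
```python
from h import *
a=np.load('w9.npz');P=a['P']
v,u=np.mgrid[:420,:560];r=np.hypot(u-282.6,(v-286)*1.1)
m=(r>37)&(r<46)&np.isfinite(P[...,2]);q=P[m]
for _ in range(4):
    A=np.c_[q[:,:2]-[.633,.0155],np.ones(len(q))];k=np.linalg.lstsq(A,q[:,2],rcond=None)[0];e=q[:,2]-A@k;q=q[abs(e)<2.5*e.std()]
print('collar top z',k[2],'slope deg',np.degrees(np.arctan(k[:2])),len(q),e.std())
b=np.load('w5.npz')['P'];print('block top',np.nanmedian(b[222:240,261:269,2]),'bar top',np.nanmedian(b[250:264,272:302,2]))
s=env.observe();print(s['time_s'],s['ft_force'])
```

```text
collar top z 0.21580087887554053 slope deg [-14.70558764  -4.79649249] 2119 0.004827103113597366
block top 0.18958212572518204 bar top 0.1696651321742702
32.4 [-0.75791753 -0.54072884 -1.9350183 ]
```

Run:
```python
from h import *
for n in('w9.npz','w7.npz'):
    a=np.load(n);P=a['P']
    for k,(v0,v1,u0,u1) in dict(far=(244,255,276,290),near=(320,329,274,292),L=(278,292,236,246),R=(278,292,320,330)).items():
        z=P[v0:v1,u0:u1].reshape(-1,3);print(n,k,np.round(np.nanmedian(z,0)*1e3,1),np.round(np.nanstd(z[:,2])*1e3,1))
```

```text
w9.npz far [648.9  20.7 212.1] 0.6
w9.npz near [623.8  11.  225.8] 0.5
w9.npz L [626.8  31.9 212.7] 0.6
w9.npz R [640.   -1.9 212.2] 0.6
w7.npz far [ 394.8 -288.4  122.9] 0.5
w7.npz near [ 359.5 -280.5  122.9] 0.5
w7.npz L [ 382.7 -267.   122.9] 0.5
w7.npz R [ 375.  -302.5  122.7] 0.6
```

Run:
```python
from h import *
print(ticket.close_job())
```

```text
the job is handed in; nothing more can be done
None
```

The sifter is back together and handed in at about 32 s. The gripper is still holding the stop collar over the shaft, ready for your hex key.

- **Bar:** it lies across both saddles with the shaft up through the bearing block, and I let go of it. Depth readings put the block's top at about 190 mm (191 nominal) and the bar's top at about 170 mm (171 nominal).
- **Shaft:** I pinched it on the flat, where it measured 18.2 mm, and turned it about 74° towards the chute. A camera check puts the flat at 20–21° in the world frame; I measured the chute at about 19.8°.
- **Collar:** the screw points at 20.4°, over the chute. It went down without resistance, the wrist force staying at the collar's own weight of about 2 N. Its underside is about 4–5 mm clear of the block.
- **Level:** the collar's two sides agree to 0.5 mm, about 0.8°. The gripper leans about 2°, roughly 1.3° more than when it picked up the collar.

**Two imperfect checks:**
- My plane fit for the collar's tilt gave about 15°, which I discarded because the raised shaft end blocks the camera's view of the collar's near side. So tilt along the screw rests on the gripper's pose and an earlier picture, where the collar looked level in the grip.
- Camera and finger readings of the shaft's position differed by 1–2 mm; I lined the collar up from the camera.

I did not touch anything else on the bench.

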